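# Load a roller into a sloping V-block and clamp it

## Robot

A 6-joint arm with a two-finger parallel gripper is mounted at the origin on the work surface. World frame = base frame: x ahead of the robot, y to its left, z up, the work surface at z = 0. Lengths are in mm, angles in degrees, forces in N, time in s.
With the tool pointing down it reaches from about 300 to 750 mm from the base axis. Payload 8.5 kg.
Tool frame: the origin (TCP) lies at the very end of the fingers, on their centre line; the grasp point (between the pads) lies 19 mm behind it; z points along the fingers, y is the line along which they close (so a half turn about z gives the same grasp; the last joint's range is limited). The gripper opens to 85 mm and grips with 20 to 120 N. Pads are 22 mm wide; open, the fingers measure 114 mm over their backs; the gripper's body (76 mm by 85 mm) begins 54 mm behind the grasp point. The pads swing forward as they close: fully open they stand 13 mm farther back than shut.
Start: joints at [-78.054, 21.807, 74.336, -0, 83.858, -12.336], TCP at [226.167, -501.327, 231.322] pointing down, gripper open.
Joint ranges: [-178.18, 178.18], [-50.72, 133.34], [12.68, 142.11], [-81.47, 261.47], [9.98, 163.14], [-165.26, 165.26]. Speed limits (degrees/s): [136.94, 136.94, 180, 180, 180, 180].

## Interface

Orientations are given as [roll, pitch, yaw] about the fixed x, y, z axes, in that order (R = Rz(yaw) Ry(pitch) Rx(roll)).
In Python, from station import arm gives the robot as it stands. The module is installed in compiled form; this text tells all that it offers.
- The arm moves only by the shell command python3 -m handwheel 'ROWS'. ROWS is text: rows parted by semicolons, each of 7 numbers parted by spaces: the shift along the tool's x, y, z in mm, then the turn, a rotation vector about the tool's x, y, z in rad, then the finger opening in mm, from 0 to 85.4. A call has 1 to 12 rows; each row shifts and turns the commanded pose from where the row before left it, along the tool's axes as they then stand; what a row does not reach is not made up. A row lasts 1/8 s, in which the tool goes at most 62.5 mm and 10.7 degrees, less where a joint would pass 70% of its speed; a pose out of reach is approached as far as the arm can. A call with a gripper value outside its range is refused whole. The fingers move at their own pace and stop on an object; the grip force is fixed at half the most. Time passes only in rows, so rows that do not move let the fingers close. It gives the time, the measured TCP pose, the force, the opening and the grip force at its end, in the units of the state.
- arm.read_state(): the state, without advancing time (a new reading comes with each control period).
- arm.capture(name): name is "scene" or "top"; returns a dict with "image" (420x560x3 uint8, red, green, blue), "fov_y" (degrees; the focal length in pixels is half the picture's height over the tangent of half this angle, whatever the lens; pixels are square), "cx", "cy" (the principal point, pixels), "rvec" (rotation vector, rad) and "tvec" (3), from world to camera coordinates, as OpenCV has them. Camera axes: x right, y down, z forward; pixel columns grow to the right and rows downward; lengths in mm; the calibration is good to about 2 mm. A picture is of the moment at which its call begins. There is no depth.
- arm.finish_job(): hands the job in; it is judged then, once.
The state is a dict: "time": time; "q": joint angles; "joint_velocities": joint speeds; "joint_efforts": joint torques, N m; "ee_pos": TCP position; "eef_rot": TCP orientation; "force": force on the tool from outside, world axes, zero at the start; "ft_torque": the same for the moment, N m; "width": finger opening in mm; "grip_force": force on a finger pad.
Only numpy, scipy, OpenCV 4.12 (cv2) and the standard library are available. Lean on these libraries where they do the work, as an engineer would, in place of code of your own. Each camera call takes 0.05 s, during which the arm holds its last target. There are 200 camera calls.

## Task

Take the bare aluminium roller from the grey rack and lower it into the two white V notches of the sloping black fixture, keeping hold of it until it lies in both notches with its low end up against the orange end stop. Then let go and swing the orange strap over until its pad rests on the roller, and leave it closed. Leave the blue roller where it lies in the rack.

Things in the scene. Friction and masses are not known exactly. Their poses are not given: they have to be found in the camera images.
- roller: (all sizes in mm) the workpiece: bare aluminium roller, diameter 28, length 150, about 0.2 kg, dark bores in its ends. Origin at its centre, x along its axis (ends alike; may be rolled about x). It starts level in one of the two slots of the rack, its axis 46 above the table.
- blue_roller: a blue roller of the same size in the other slot of the rack; origin and axes as for the aluminium one. To be left alone.
- rack: grey rack fixed to the table, base plate 128 (x) x 170 (y) x 10. Origin on the table under its centre. Two slots along its x at y = +48 and -48, each a pair of V saddles 14 thick at x = +52 and -52; between the saddles (88 clear) nothing stands above the base plate, whose top is 36 below the roller's axis.
- cradle: sloping top of the black fixture (fixed; sizes in mm). Origin: where the roller's centre lies when seated in both notches and touching the stop, 110 above the table. x runs along the notches and up the slope, 30 degrees above level, away from the robot; z is square to the slope (30 degrees from vertical, leaning back towards the robot); y level, to the left. A plate lies at z = -46
- strap (a joint): angle (rad) of the orange clamp strap about its hinge, along the cradle's x: 0 = its rubber pad just rests on a seated roller (closed), 1.57 = standing square to the slope, up to 2.2 = leaning away to the cradle's -y. Starts at 1.75 to 2.1. The stiff hinge keeps it where it is left; about 1 N at the bar moves it. Closing, its free end goes up, over to the cradle's +y and down
- low_v (a point): point on the seated roller's axis in the low white V notch, cradle x = -52. 90 degree notch 24 long (cradle x), mouth 42 wide, outer width 58, lips 1 above the seated axis. Between the two notches 80 are clear down to the plate 46 below the axis: room for fingers astride the roller. Friction can keep the roller from sliding down by itself
- high_v (a point): the same point in the high V notch, cradle x = +52; the notches are alike
- end_stop (a point): point on the seated roller's axis at the face of the orange end stop, cradle x = -75, at the low end; the stop is 44 wide and stands 9 above the seated axis
- strap_hinge (a point): on the strap's hinge axis at the middle of the strap's width: cradle (-52, -50, 20). The black hinge ears on both sides of the strap, at cradle x = -35 and -69, are 7 thick and rise to cradle z = 27
- strap_bar (a point): centre of the orange round cross-bar at the strap's free end, 88 from the hinge; bar diameter 12, 54 long along the cradle's x. Strap 22 wide, 8 thick. It can be pushed over along its arc by shut fingers from its outer side and pressed down at the end; closed, it is at cradle (-52, 38, 20)

How it is judged:
By the outcome, as a careful person would: the job done as asked, in the order asked, and still so for the second after the job is handed in, with the robot touching nothing.
It also fails if it takes over 48 s, if anything falls off the work surface, if the arm or the gripper's body presses on something with over 40 N, if the wrist force passes 120 N, or if a joint passes its speed limit or range.

## Working session

There is one attempt and no reset: what is moved stays moved. The work goes in short steps, Python scripts to look and compute and a shell command to move; the robot and the scene stay as the last step left them, time stands still between calls to the robot, and variables do not carry over. Pictures are saved under pics/ and viewed, at most 11 in all, crops included, and the job is handed in when it is done.

```bash
mkdir -p pics
python3 - <<'E'
from station import arm
import cv2,numpy as np
for n in ("scene","top"):
    c=arm.capture(n); cv2.imwrite(f"pics/{n}0.png",c["image"][:,:,::-1])
    np.savez(f"{n}0.npz",**c)
    R=cv2.Rodrigues(np.array(c["rvec"],float))[0]; print(n,c["fov_y"],c["cx"],c["cy"],(-R.T@np.array(c["tvec"])).round(),[k for k in c])
s=arm.read_state();print(s)
E
```

```text
scene 56.11173635583309 281.66913995677197 206.35188541675643 [985. 407. 625.] ['image', 'fov_y', 'cx', 'cy', 'rvec', 'tvec']
top 50.63583024302466 272.7429185372652 205.90880400481785 [ 454.   21. 1020.] ['image', 'fov_y', 'cx', 'cy', 'rvec', 'tvec']
{'time': 0.1, 'q': array([-7.80526743e+01,  2.18374538e+01,  7.43769671e+01,  1.61090066e-03,
        8.38598573e+01, -1.23353214e+01]), 'joint_velocities': array([ 0.0279867 , -0.13817672, -0.20069503,  0.00811714, -0.12081237,
       -0.02888205]), 'joint_efforts': array([ 3.11223252e-03, -4.49221480e+01, -2.31656331e+01, -2.26752063e-04,
        3.65390864e-03,  6.81469771e-06]), 'ee_pos': array([ 226.13626733, -501.08401046,  230.79076428]), 'eef_rot': array([-1.79927779e+02, -1.74327183e-02,  2.42824628e+01]), 'force': array([-0.43581729, -0.11513758,  0.05077962]), 'ft_torque': array([ 0.00855653,  0.01646784, -0.01706153]), 'grip_force': 0.0, 'width': 85.43211260098089}
```

View pics/scene0.png

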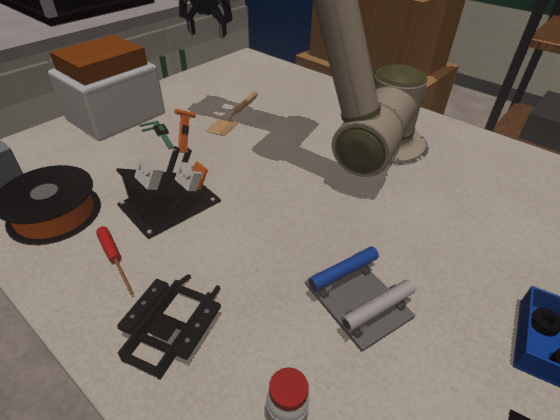

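View pics/top0.png

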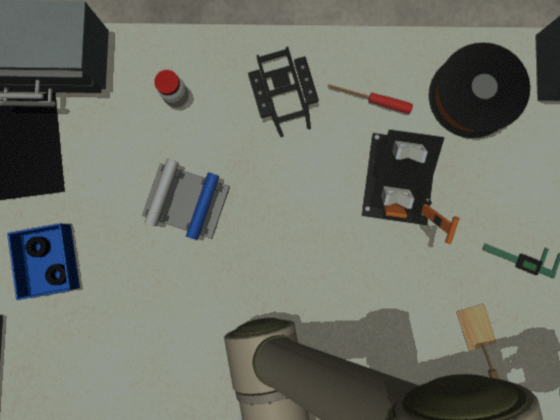

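Scene: aluminium roller from about (347,323) to (412,290); blue roller beside it, fixture around (170,185). Top: aluminium roller from (172,163) to (152,221), fixture V notches near (409,150) and (398,196), strap bar near (453,230). I'll enlarge these regions.

```bash
cat > h.py <<'E'
import cv2,numpy as np
from scipy.spatial.transform import Rotation as Ro
class Cam:
    def __init__(s,c):
        s.im=c["image"]; f=s.im.shape[0]/2/np.tan(np.radians(float(c["fov_y"]))/2)
        s.K=np.array([[f,0,float(c["cx"])],[0,f,float(c["cy"])],[0,0,1]])
        s.r=np.array(c["rvec"],float);s.t=np.array(c["tvec"],float);s.R=cv2.Rodrigues(s.r)[0]
    def proj(s,p): return cv2.projectPoints(np.atleast_2d(np.array(p,float)),s.r,s.t,s.K,None)[0][:,0]
    def onz(s,uv,z):
        d=s.R.T@np.linalg.solve(s.K,[*uv,1]);o=-s.R.T@s.t
        return o+d*(z-o[2])/d[2]
def crop(im,x,y,w,h,k): return cv2.resize(im[y:y+h,x:x+w,::-1],None,fx=k,fy=k,interpolation=cv2.INTER_CUBIC)
E
python3 - <<'E'
from h import *
T=Cam(np.load("top0.npz"));S=Cam(np.load("scene0.npz"))
a=crop(T.im,135,150,100,100,4);b=crop(T.im,355,120,110,100+30,4)
a=np.vstack([a,np.zeros((120,400,3),np.uint8)])
cv2.imwrite("pics/tc.png",cv2.resize(np.hstack([a,b[:,:400]]),(800,520)))
c=crop(S.im,300,240,120,110,4)[:, :];d=crop(S.im,110,100,115,140,4)
cv2.imwrite("pics/sc.png",np.hstack([np.vstack([c[:440,80:],np.zeros((120,400,3),np.uint8)]),d[:,:400]]))
for uv in [(172,163),(152,221)]: print(T.onz(uv,46).round())
for uv in [(412,290),(347,323)]: print(S.onz(uv,46).round())
for uv in [(409,150),(398,196)]: print(T.onz(uv,110).round())
E
```

```text
[622. 263.  46.]
[492. 302.  46.]
[494. 316.  46.]
[628. 264.  46.]
[ 647. -244.  110.]
[ 551. -221.  110.]
```

View pics/tc.png

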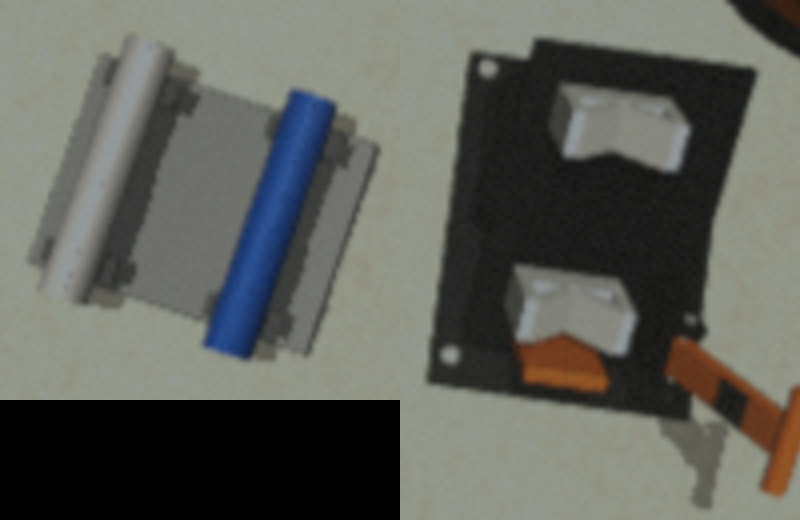

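View pics/sc.png

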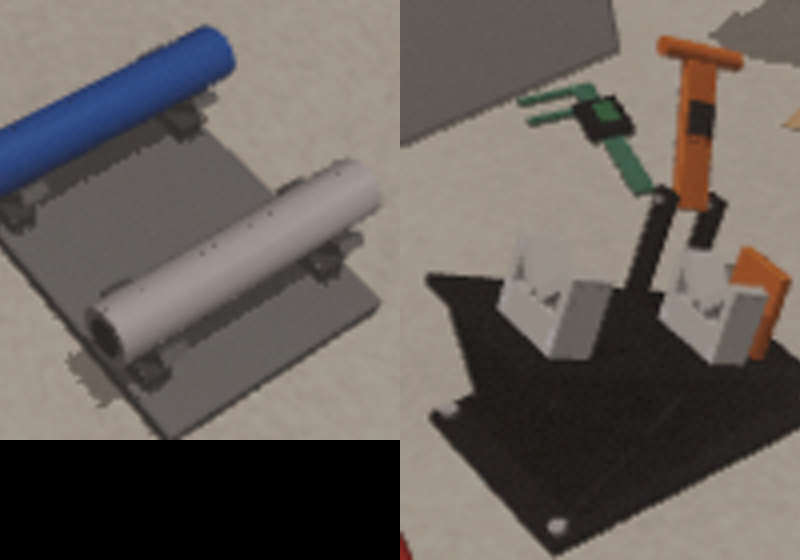

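Crops: clear roller ends (top crop (147,45),(62,297); scene (105,335),(365,185)), V-block lip corners, and strap bar ends. I'll fit the poses from these.

```bash
cat > fit.py <<'E'
from h import *
from scipy.optimize import least_squares
T=Cam(np.load("top0.npz"));S=Cam(np.load("scene0.npz"))
tl=lambda a:(np.array(a,float)/4+[135,150]); tr=lambda a:((np.array(a,float)-[400,0])/4+[355,120])
sl=lambda a:(np.array(a,float)/4+[320,240]); sr=lambda a:((np.array(a,float)-[400,0])/4+[110,100])
def rol(p): 
    d=75*np.array([np.cos(p[2]),np.sin(p[2]),0]);c=np.array([p[0],p[1],46]);return np.array([c+d,c-d])
obT=tl([(147,45),(62,297)]); obS=sl([(103,336),(366,185)])
f=lambda p:np.r_[(T.proj(rol(p))-obT).ravel(),(S.proj(rol(p))-obS).ravel()]
r=least_squares(f,[560,283,-.3]);print("roller",r.x[:2].round(1),np.degrees(r.x[2]).round(1));print(r.fun.round(1))
def frame(p): return Ro.from_euler("ZY",[p[2],-np.radians(30)]).as_matrix(),np.array([p[0],p[1],110+(p[4] if len(p)>4 else 0)])
def bar(a): return [[-52+s*27,-50+88*np.cos(a),20+88*np.sin(a)] for s in(1,-1)]
mT=[(40,29,1),(40,-29,1),(64,-29,1),(-64,29,1),(-64,-29,1),(-40,-29,1)]
oT=np.vstack([tr([(567,158),(683,172),(690,130),(520,340),(628,355),(636,316)]),[(456,218),(449,241)]])
mS=[(-40,29,1),(-64,29,1),(64,29,1),(40,29,1),(64,29,-46),(40,29,-46),(-40,29,-46),(-64,29,-46)]
oS=np.vstack([sr([(728,289),(766,292),(575,278),(610,285),(553,358),(588,358),(712,362),(742,364),(663,46),(740,62)])])
def g(p):
    R,o=frame(p); W=lambda m:np.array(m)@R.T+o
    return np.r_[(T.proj(W(mT+bar(p[3])))-oT).ravel(),(S.proj(W(mS+bar(p[3])))-oS).ravel()]
q=least_squares(g,[600,-232,-.23,1.9],loss="soft_l1")
if __name__=="__main__":
    for p0 in([600,-232,-.23,1.9],[600,-232,-.23,1.9,0]):
        q2=least_squares(g,p0,loss="soft_l1");print("cradle",q2.x.round(3),np.degrees(q2.x[2]).round(1));print(q2.fun.reshape(-1,2).round(1).tolist())
    np.savez("fit.npz",r=r.x,c=q.x)
E
python3 fit.py
```

```text
roller [557.5 286. ] -17.7
[ 0.2 -1.2 -1.6 -0.4  0.8 -0.9 -1.  -0.9]
cradle [ 5.86623e+02 -2.35761e+02 -1.27000e-01  1.96100e+00] -7.3
[[-1.0, -0.9], [-1.3, -0.3], [0.2, -1.1], [-0.9, -0.3], [-0.7, -0.1], [0.3, -0.5], [0.1, -0.6], [-1.2, 1.1], [1.8, -0.8], [0.6, -0.8], [-0.5, -1.4], [0.8, -2.3], [-1.3, -1.3], [-0.1, -0.9], [-0.7, -0.7], [0.1, -0.9], [-0.4, -1.2], [-1.0, -1.0]]
cradle [ 5.86005e+02 -2.38301e+02 -1.19000e-01  1.94000e+00 -4.66400e+00] -6.8
[[-0.5, -0.0], [-0.9, 0.3], [0.5, -0.4], [-0.1, 0.3], [0.1, 0.3], [0.9, -0.1], [0.0, -0.4], [-1.1, 1.3], [1.5, 0.2], [0.3, 0.1], [-0.3, -0.1], [0.9, -1.1], [-1.1, -0.1], [0.1, 0.2], [-0.8, 0.2], [-0.1, -0.1], [-0.5, 0.1], [-1.2, 0.2]]
```

```bash
sed -i 's/^tl=.*/tl=lambda a:(np.array(a,float)\/4+[135,150]-.375); tr=lambda a:((np.array(a,float)-[400,0])\/4+[355,120]-.375)/; s/^sl=.*/sl=lambda a:(np.array(a,float)\/4+[320,240]-.375); sr=lambda a:((np.array(a,float)-[400,0])\/4+[110,100]-.375)/' fit.py; python3 fit.py
cat > d.py <<'E'
from h import *
from station import arm
def st(): 
    s=arm.read_state(); return s,np.array(s["ee_pos"]),Ro.from_euler("xyz",s["eef_rot"],degrees=True)
def delta(pos,R):
    s,p,C=st(); print("t",round(s["time"],2),"shift tool",(C.inv().apply(np.array(pos)-p)).round(1),"rotvec",(C.inv()*R).as_rotvec().round(3),"F",s["force"].round(1),"w",round(s["width"],1),"shift in target axes",R.inv().apply(np.array(pos)-p).round(1))
def down(yaw): return Ro.from_euler("xyz",[180,0,yaw],degrees=True)
z=np.load("fit.npz") if __import__("os").path.exists("fit.npz") else None
def crad(c=None):
    c=z["c"] if c is None else c
    Rc=Ro.from_euler("ZY",[c[2],-np.radians(30)]); o=np.array([c[0],c[1],110]); return Rc,o
def tool(): return crad()[0]*Ro.from_euler("x",180,degrees=True)   # tool x = cradle x, tool z = -cradle z
def cw(v): Rc,o=crad(); return o+Rc.apply(v)
def wc(p): Rc,o=crad(); return Rc.inv().apply(np.array(p)-o)
E
python3 - <<'E'
from d import *
r=z["r"]; delta([r[0],r[1],120],down(np.degrees(r[2])))
E
```

```text
roller [557.8 285.8] -17.7
[ 0.7 -0.9 -1.1 -0.2  1.  -0.5 -0.8 -0.5]
cradle [ 5.87179e+02 -2.35730e+02 -1.28000e-01  1.96500e+00] -7.3
[[-0.6, -0.8], [-0.9, -0.2], [0.5, -0.9], [-0.6, -0.2], [-0.3, 0.0], [0.6, -0.4], [0.2, -0.9], [-1.1, 0.9], [2.0, -0.3], [0.8, -0.3], [-0.3, -0.9], [1.0, -1.8], [-1.2, -0.8], [0.1, -0.4], [-0.5, -0.2], [0.3, -0.4], [-0.3, -0.8], [-0.8, -0.6]]
cradle [ 5.86721e+02 -2.37381e+02 -1.23000e-01  1.95000e+00 -2.86200e+00] -7.1
[[-0.2, -0.2], [-0.6, 0.2], [0.8, -0.5], [-0.0, 0.2], [0.2, 0.3], [1.1, -0.1], [0.2, -0.7], [-1.1, 1.0], [1.8, 0.3], [0.6, 0.2], [-0.2, -0.2], [1.0, -1.1], [-1.1, -0.1], [0.2, 0.2], [-0.6, 0.3], [0.2, 0.1], [-0.3, 0.0], [-0.9, 0.2]]
t 0.1 shift tool [ 625.9 -580.7  111.7] rotvec [-0.001  0.     0.733] F [-0.4 -0.1  0.1] w 85.4 shift in target axes [  76.5 -850.5  110.8]
```

```bash
python3 -m handwheel '31 -29 0 0 0 0 85;31 -29 0 0 0 0 85;31 -29 0 0 0 0 85;31 -29 0 0 0 0 85;31 -29 0 0 0 0 85;31 -29 0 0 0 0 85;31 -29 0 0 0 0 85;31 -29 0 0 0 0 85;31 -29 0 0 0 0 85;31 -29 0 0 0 0 85'
python3 -m handwheel '31 -29 0 0 0 0 85;31 -29 0 0 0 0 85;31 -29 0 0 0 0 85;31 -29 0 0 0 0 85;31 -29 0 0 0 0 85;31 -29 0 0 0 0 85;31 -29 0 0 0 0 85;31 -29 0 0 0 0 85;31 -29 0 0 0 0 85;31 -29 0 0 0 0 85'
python3 -m handwheel '0 0 10 0 0 0.147 85;0 0 10 0 0 0.147 85;0 0 10 0 0 0.147 85;0 0 10 0 0 0.147 85;0 0 10 0 0 0.147 85;0 0 0 0 0 0 85;0 0 0 0 0 0 85'
python3 - <<'E'
from d import *
r=z["r"]; delta([r[0],r[1],27],down(np.degrees(r[2])))
for n in ("scene","top"):
    c=arm.capture(n); np.savez(f"{n}1.npz",**c)
T=Cam(np.load("top1.npz"));S=Cam(np.load("scene1.npz"))
cv2.imwrite("pics/g1.png",np.hstack([crop(T.im,120,130,130,130,3),crop(S.im,280,210,130,130,3)]))
E
```

```text
time: 1.35
ee_pos: [389.7, -108.1, 231.2]
eef_rot: [-180.0, 0.0, 24.3]
force: [1.0, -0.6, -0.5]
width: 85.2
grip_force: 0.0
time: 2.6
ee_pos: [553.1, 283.7, 230.9]
eef_rot: [-180.0, 0.0, 24.3]
force: [-0.4, -0.1, -0.2]
width: 84.7
grip_force: 0.0
time: 3.48
ee_pos: [552.9, 282.3, 181.6]
eef_rot: [-180.0, -0.0, -17.7]
force: [-1.3, -0.6, -0.3]
width: 85.2
grip_force: 0.0
t 3.48 shift tool [  3.6  -4.7 154.6] rotvec [-0.    -0.     0.001] F [-1.3 -0.6 -0.3] w 85.2 shift in target axes [  3.6  -4.8 154.6]
```

View pics/g1.png

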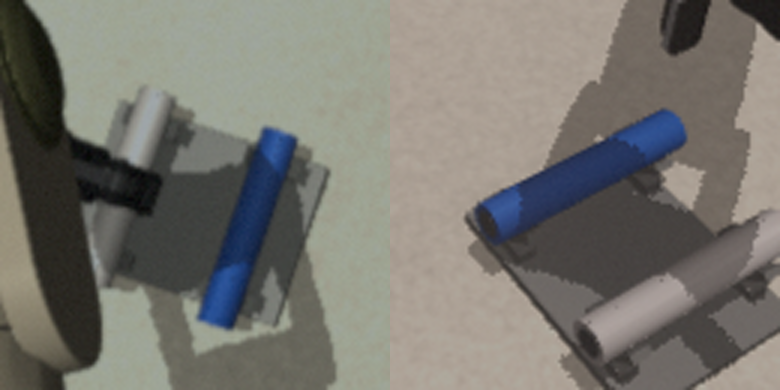

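The picture shows the gripper finger at about (130,185) astride the aluminium roller (top view), clear of the blue one. I'll descend and grip.

```bash
python3 -m handwheel '1 -1.5 30 0 0 0 80;1 -1.5 30 0 0 0 80;1 -1.5 30 0 0 0 80;0.5 0 25 0 0 0 80;0 0 20 0 0 0 80;0 0 19 0 0 0 80;0 0 0 0 0 0 80'
python3 -m handwheel '0 0 0 0 0 0 0;0 0 0 0 0 0 0;0 0 0 0 0 0 0;0 0 0 0 0 0 0;0 0 0 0 0 0 0;0 0 0 0 0 0 0'
```

```text
time: 4.45
ee_pos: [557.0, 285.4, 26.5]
eef_rot: [179.9, 0.1, -17.8]
force: [0.1, -0.4, 0.6]
width: 80.0
grip_force: 0.0
time: 5.2
ee_pos: [557.6, 284.9, 28.3]
eef_rot: [179.9, -0.0, -17.8]
force: [-2.6, -4.1, 5.6]
width: 26.3
grip_force: 58.6
```

```bash
python3 -m handwheel '0 0 -10 0 0 0 0;0 0 -30 0 0 0 0;0 0 -40 0 0 0 0;0 0 -40 0 0 0 0;0 0 -40 0 0 0 0;0 0 -40 0 0 0 0;0 0 -30 0 0 0 0;0 0 0 0 0 0 0'
python3 - <<'E'
from d import *
delta(cw([10,0,80-19]),tool())
s,p,R=st()
print(wc(p))
for n in ("scene","top"):
    c=arm.capture(n); np.savez(f"{n}2.npz",**c)
T=Cam(np.load("top2.npz"));S=Cam(np.load("scene2.npz"))
g=p+[0,0,19]; a=75*R.apply([1,0,0]); print("pred ends top",T.proj([g+a,g-a]).round(1).tolist(),"scene",S.proj([g+a,g-a]).round(1).tolist())
cv2.imwrite("pics/g2.png",np.hstack([crop(T.im,100,110,130,150,3),crop(S.im,280,110,130,150,3)]))
E
```

```text
time: 6.2
ee_pos: [557.9, 285.8, 259.7]
eef_rot: [-179.8, -0.2, -17.8]
force: [1.4, -0.5, -2.3]
width: 26.4
grip_force: 59.3
t 6.2 shift tool [165.6 491.8  91.1] rotvec [ 0.045  0.518 -0.179] F [ 1.4 -0.5 -2.3] w 26.4 shift in target axes [ 18.  513.6 116.5]
[ -7.98956884 513.55951062 177.46126577]
pred ends top [[139.2, 135.1], [108.5, 218.3]] scene [[369.7, 222.2], [448.6, 185.6]]
```

View pics/g2.png

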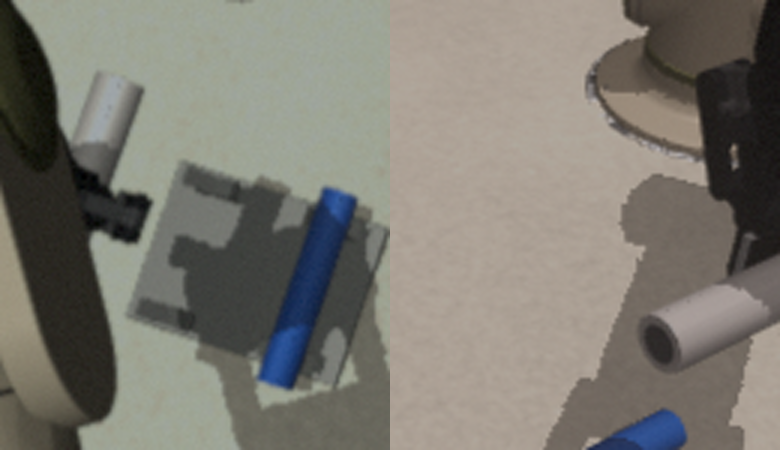

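Roller is centred and level in the grip (end at (120,80) in the top crop and (660,343) in the scene crop, both as predicted). Moving over the fixture.

```bash
python3 -m handwheel '12.7 38 0 0 0 0 0;12.7 38 0 0 0 0 0;12.7 38 0 0 0 0 0;12.7 38 0 0 0 0 0;12.7 38 0 0 0 0 0;12.7 38 0 0 0 0 0;12.7 38 0 0 0 0 0;12.7 38 0 0 0 0 0;12.7 38 0 0 0 0 0;12.7 38 0 0 0 0 0;12.7 38 0 0 0 0 0;12.7 38 0 0 0 0 0'
python3 -m handwheel '12.7 38 0 0 0 0 0;0 0 0 0.011 0.13 -0.045 0;0 0 0 0.011 0.13 -0.045 0;0 0 0 0.011 0.13 -0.045 0;0 0 0 0.011 0.13 -0.045 0;0 0 0 0 0 0 0;0 0 0 0 0 0 0'
python3 - <<'E'
from d import *
delta(cw([10,0,40-19]),tool())
E
```

```text
time: 7.8
ee_pos: [562.4, -196.2, 255.2]
eef_rot: [-179.9, 0.2, -17.8]
force: [0.3, 1.0, -3.0]
width: 26.6
grip_force: 59.5
time: 8.68
ee_pos: [563.5, -235.4, 256.7]
eef_rot: [179.8, -29.7, -7.3]
force: [0.2, -0.3, -3.0]
width: 26.2
grip_force: 59.6
t 8.68 shift tool [-42.4  -3.  118. ] rotvec [0.003 0.005 0.001] F [ 0.2 -0.3 -3. ] w 26.2 shift in target axes [-43.   -2.7 117.8]
```

```bash
python3 -m handwheel '-14 -1 30 0.001 0.0015 0 0;-14 -1 30 0.001 0.0015 0 0;-14 -1 30 0.001 0.0015 0 0;0 0 14 0 0 0 0;0 0 14 0 0 0 0;0 0 0 0 0 0 0;0 0 0 0 0 0 0'
python3 - <<'E'
from d import *
delta(cw([10,0,0-19]),tool())
s,p,R=st()
for n in ("scene","top"):
    c=arm.capture(n); np.savez(f"{n}3.npz",**c)
T=Cam(np.load("top3.npz"));S=Cam(np.load("scene3.npz"))
g=p-R.apply([0,0,19]); a=75*R.apply([1,0,0]); e=[g+a,g-a]
print("top",((T.proj(e)-[340,110])*3+1).round().tolist(),"scene",((S.proj(e)-[105,90])*4+390+1.5).round().tolist())
cv2.imwrite("pics/g3.png",np.hstack([crop(T.im,340,110,130,150,3),crop(S.im,105,90,100,112,4)[:, :][:450]][:1]+[np.vstack([crop(S.im,105,90,100,112,4),np.zeros((2,400,3),np.uint8)])]))
E
```

```text
time: 9.55
ee_pos: [586.5, -235.7, 135.0]
eef_rot: [179.9, -30.2, -7.2]
force: [-1.2, -0.6, -2.1]
width: 26.7
grip_force: 59.6
t 9.55 shift tool [-2.1 -0.1 41. ] rotvec [ 0.001 -0.003  0.002] F [-1.2 -0.6 -2.1] w 26.7 shift in target axes [-1.9 -0.  41. ]
top [[242.0, 104.0], [184.0, 314.0]] scene [[538.0, 604.0], [772.0, 636.0]]
```

View pics/g3.png

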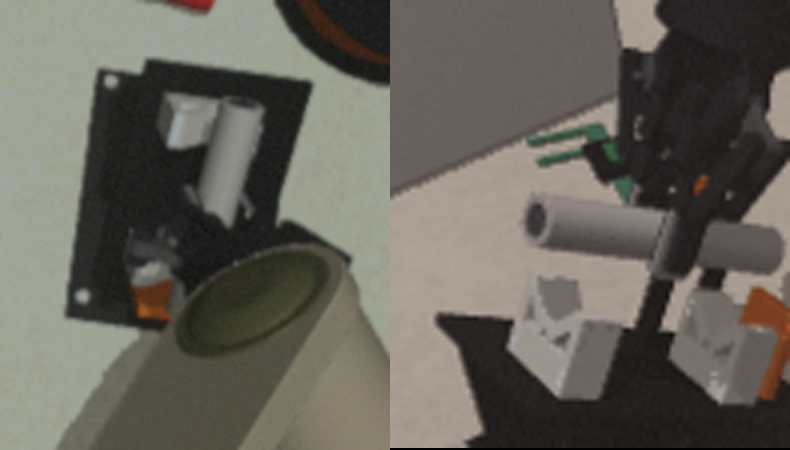

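Scene picture: roller ends at (538,220) and (773,250) in the crop, matching prediction, above both white notches. Descending.

```bash
python3 -m handwheel '0 0 12 0 0 0 0;0 0 12 0 0 0 0;0 0 8 0 0 0 0;0 0 3 0 0 0 0;0 0 0 0 0 0 0;0 0 0 0 0 0 0'
python3 -m handwheel '0 0 2 0 0 0 0;0 0 1 0 0 0 0;0 0 0 0 0 0 0;0 0 0 0 0 0 0'
python3 -c "
from d import *
delta(cw([10,0,-19]),tool());s,p,R=st();print(wc(p),crad()[0].inv().apply(s['force']),crad()[0].inv().apply(s['ft_torque']))"
```

```text
time: 10.4
ee_pos: [603.6, -237.8, 104.2]
eef_rot: [179.9, -30.1, -7.2]
force: [0.8, -0.2, -3.7]
width: 26.7
grip_force: 59.6
time: 10.9
ee_pos: [605.0, -237.5, 102.2]
eef_rot: [179.9, -30.2, -7.2]
force: [-5.6, 3.9, 5.5]
width: 26.5
grip_force: 60.9
t 10.9 shift tool [-1.6  0.5  3.3] rotvec [-0.    -0.003  0.002] F [-5.6  3.9  5.5] w 26.5 shift in target axes [-1.6  0.5  3.3]
[ 11.60612061   0.48385378 -15.69083329] [-2.46954522  3.14775301  7.79373347] [ 0.4675588   0.67398926 -0.04929728]
```

```bash
python3 -m handwheel '0 -1 0 0 0 0 0;0 0 1 0 0 0 0;0 0 0 0 0 0 0;0 0 0 0 0 0 0'
python3 -c "
from d import *
s,p,R=st();print(wc(p),crad()[0].inv().apply(s['force']),crad()[0].inv().apply(s['ft_torque']))"
```

```text
time: 11.4
ee_pos: [605.6, -236.6, 101.3]
eef_rot: [179.9, -30.2, -7.2]
force: [-7.6, 4.4, 8.5]
width: 26.1
grip_force: 61.3
[ 11.54230034   1.4505634  -16.6877039 ] [-2.77799401  3.37618633 11.43366331] [ 0.45962078  0.81999207 -0.0545612 ]
```

```bash
python3 -m handwheel '0 -0.5 1 0 0 0 0;0 0 0 0 0 0 0;0 0 0 0 0 0 0'
python3 -c "
from d import *
s,p,R=st();print(wc(p),crad()[0].inv().apply(s['force']),crad()[0].inv().apply(s['ft_torque']))"
python3 -m handwheel '0 -0.5 1 0 0 0 0;0 0 0 0 0 0 0;0 0 0 0 0 0 0'
python3 -c "
from d import *
s,p,R=st();print(wc(p),crad()[0].inv().apply(s['force']),crad()[0].inv().apply(s['ft_torque']))
c=arm.capture('scene'); np.savez('scene4.npz',**c);S=Cam(c)
cv2.imwrite('pics/g4.png',crop(S.im,120,110,110,100,7))
Rc,o=crad()
print(((S.proj([cw([x,y,z]) for x,y,z in [(85,0,0),(-65,0,0),(75,0,0),(-75,0,0)]])-[120,110])*7+3).round().tolist())"
```

```text
time: 11.78
ee_pos: [605.7, -236.5, 101.1]
eef_rot: [179.9, -30.2, -7.2]
force: [-16.2, 3.6, 17.4]
width: 25.9
grip_force: 62.4
[ 11.56158529   1.63002279 -16.9374463 ] [-5.60591138  1.51424028 23.27909804] [ 0.20669486  1.23940455 -0.18788647]
time: 12.15
ee_pos: [605.8, -236.4, 101.0]
eef_rot: [179.8, -30.2, -7.2]
force: [-24.7, 4.0, 24.4]
width: 26.5
grip_force: 63.5
[ 11.61187772   1.69808091 -17.08449047] [-9.45619219  0.80932978 33.58798659] [-0.06765793  1.84125576 -0.28210138]
[[121.0, 364.0], [529.0, 403.0], [152.0, 367.0], [553.0, 405.0]]
```

View pics/g4.png

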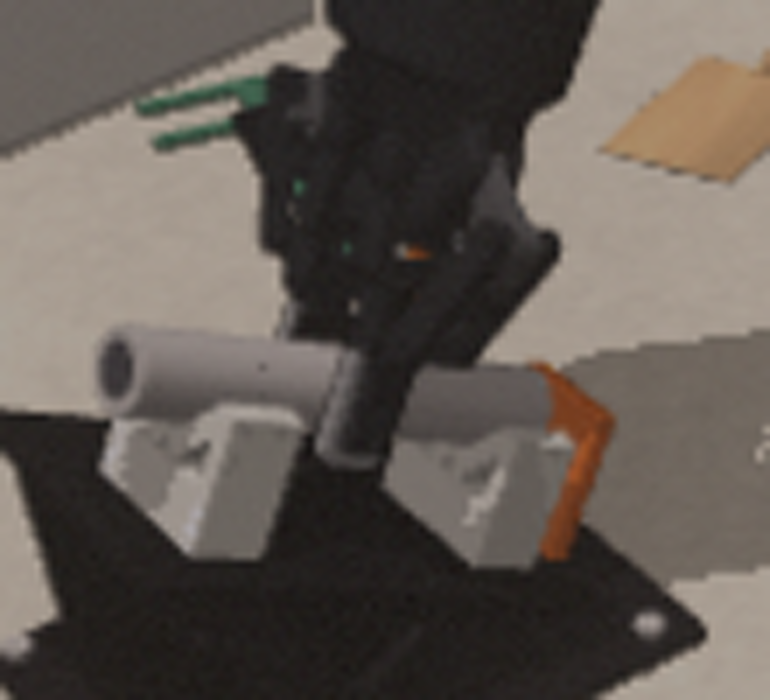

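Picture: roller lies in both notches; its high end centre at (118,368) is where x≈+11 predicts, so it still has about 1 cm to go to the stop. Ease the pressure and slide it down.

```bash
python3 -m handwheel '0 0 -1.5 0 0 0 0;-2 0 0 0 0 0 0;-2 0 0 0 0 0 0;-2 0 0 0 0 0 0;-1 0 0 0 0 0 0;0 0 0 0 0 0 0'
cat > m.py <<'E'
from d import *
s,p,R=st();print(wc(p).round(1),crad()[0].inv().apply(s['force']).round(1),crad()[0].inv().apply(s['ft_torque']).round(2))
E
python3 m.py
```

```text
time: 12.95
ee_pos: [601.8, -235.9, 98.8]
eef_rot: [179.8, -30.4, -7.2]
force: [1.6, 3.3, 9.1]
width: 26.4
grip_force: 60.5
[  6.9   1.7 -17. ] [5.6 3.4 7.3] [ 0.55 -0.56 -0.37]
```

```bash
python3 -m handwheel '-2 0 0 0 0 0 0;0 0 0 0 0 0 0;0 0 0 0 0 0 0'; python3 m.py
python3 -m handwheel '-2 0 0 0 0 0 0;0 0 0 0 0 0 0;0 0 0 0 0 0 0'; python3 m.py
```

```text
time: 13.32
ee_pos: [600.1, -235.6, 97.8]
eef_rot: [179.8, -30.4, -7.2]
force: [1.4, 4.0, 10.9]
width: 26.5
grip_force: 60.5
[  4.9   1.7 -16.9] [6.3 4.2 9. ] [ 0.57 -0.57 -0.37]
time: 13.7
ee_pos: [598.3, -235.4, 96.8]
eef_rot: [179.8, -30.4, -7.2]
force: [0.9, 3.6, 10.0]
width: 26.4
grip_force: 60.5
[  3.    1.7 -16.9] [5.3 3.7 8.4] [ 0.58 -0.58 -0.36]
```

```bash
python3 -m handwheel '-2 0 0 0 0 0 0;0 0 0 0 0 0 0;0 0 0 0 0 0 0'; python3 m.py
python3 -m handwheel '-1.5 0 0 0 0 0 0;0 0 0 0 0 0 0;0 0 0 0 0 0 0'; python3 m.py
```

```text
time: 14.08
ee_pos: [596.6, -235.2, 95.8]
eef_rot: [179.8, -30.4, -7.2]
force: [1.2, 3.8, 9.7]
width: 26.3
grip_force: 60.5
[  0.9   1.7 -17. ] [5.5 3.9 8.1] [ 0.61 -0.55 -0.33]
time: 14.45
ee_pos: [595.8, -235.1, 95.4]
eef_rot: [179.8, -30.5, -7.2]
force: [4.2, 4.2, 9.2]
width: 25.9
grip_force: 60.3
[  0.1   1.7 -16.9] [7.7 4.7 6.2] [ 0.79 -1.01 -0.31]
```

```bash
python3 -m handwheel '-1.5 0 0 0 0 0 0;0 0 0 0 0 0 0;0 0 0 0 0 0 0'; python3 m.py
python3 -m handwheel '-1 0 0.5 0 0 0 0;0 0 0 0 0 0 0;0 0 0 0 0 0 0'; python3 m.py
```

```text
time: 14.82
ee_pos: [595.8, -235.2, 95.4]
eef_rot: [179.8, -30.7, -7.2]
force: [13.4, 5.5, 9.0]
width: 26.3
grip_force: 59.9
[  0.    1.6 -16.9] [15.4  7.2  1.5] [ 1.19 -1.96 -0.37]
time: 15.2
ee_pos: [595.8, -235.3, 95.4]
eef_rot: [179.7, -30.8, -7.2]
force: [13.8, 7.2, 13.4]
width: 26.3
grip_force: 60.4
[  0.1   1.6 -16.9] [17.7  8.9  5.2] [ 1.45 -2.38 -0.36]
```

```bash
python3 -m handwheel '0 -1 1 0 0 0 0;0 0 0 0 0 0 0;0 0 0 0 0 0 0'; python3 m.py
python3 -m handwheel '0 0 0 0 0 0 60;0 0 0 0 0 0 60;0 0 0 0 0 0 60;0 0 0 0 0 0 60;0 0 0 0 0 0 60'; python3 m.py
python3 -c "
from d import *
c=arm.capture('scene'); np.savez('scene5.npz',**c);S=Cam(c)
cv2.imwrite('pics/g5.png',crop(S.im,120,110,110,100,7))
print(((S.proj([cw(v) for v in [(75,0,0),(-75,0,0)]])-[120,110])*7+3).round().tolist())"
```

```text
time: 15.58
ee_pos: [595.9, -235.2, 95.3]
eef_rot: [179.6, -30.8, -7.2]
force: [4.3, 3.3, 21.2]
width: 26.1
grip_force: 61.8
[  0.1   1.7 -17. ] [13.9  3.9 16.4] [ 0.7  -1.71 -0.36]
time: 16.2
ee_pos: [592.3, -233.3, 90.0]
eef_rot: [179.9, -30.1, -7.2]
force: [-0.2, -0.5, 0.2]
width: 59.9
grip_force: 0.0
[ -5.9   3.  -19.7] [-0.1 -0.5  0.2] [-0.03  0.25 -0.01]
[[152.0, 367.0], [553.0, 405.0]]
```

View pics/g5.png

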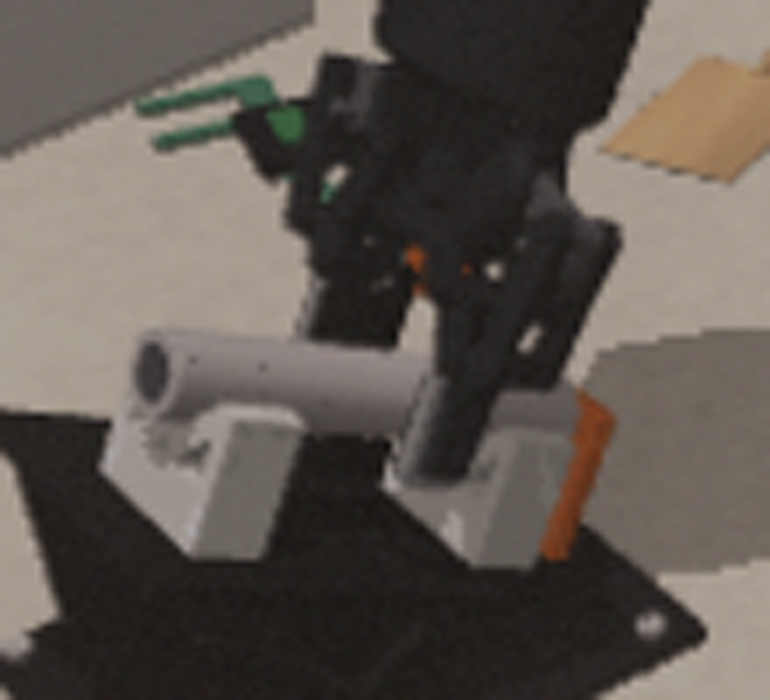

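Roller is seated: high end centre at (152,370) against predicted (152,367), low end against the orange stop. Retract, shut fingers and go to the strap's outer side.

```bash
python3 -m handwheel '0 0 -5 0 0 0 60;0 0 -20 0 0 0 60;0 0 -35 0 0 0 60;0 0 -35 0 0 0 60;0 0 -35 0 0 0 40;0 0 -35 0 0 0 0;0 0 -5 0 0 0 0;0 0 0 0 0 0 0'
python3 -m handwheel '-11.5 33 0 0 0 0 0;-11.5 33 0 0 0 0 0;-11.5 33 0 0 0 0 0;-11.5 33 0 0 0 0 0;0 0 0 0 0 0 0;0 0 30 0 0 0 0;0 0 30 0 0 0 0;0 0 0 0 0 0 0'; python3 m.py
```

```text
time: 17.25
ee_pos: [507.7, -222.3, 236.8]
eef_rot: [179.9, -30.1, -7.2]
force: [0.1, -0.2, 0.1]
width: 0.1
grip_force: 0.0
time: 18.25
ee_pos: [481.9, -350.5, 160.0]
eef_rot: [-179.8, -29.9, -7.2]
force: [0.3, 0.0, 0.3]
width: -0.0
grip_force: 0.0
[ -52.8 -127.2   88.2] [0.4 0.1 0.1] [-0.03  0.24 -0.04]
```

```bash
python3 -m handwheel '0 -10 -1 0 0 0 0;0 -10 -1 0 0 0 0;0 -8 -1 0 0 0 0;0 -8 -1 0 0 0 0;0 -8 -1 0 0 0 0;0 -8 -1 0 0 0 0;0 0 0 0 0 0 0'; python3 m.py
python3 -m handwheel '0 -8 -1 0 0 0 0;0 -8 0 0 0 0 0;0 -8 0 0 0 0 0;0 -8 0 0 0 0 0;0 -8 0 0 0 0 0;0 0 0 0 0 0 0'; python3 m.py
```

```text
time: 19.12
ee_pos: [485.0, -299.3, 167.3]
eef_rot: [180.0, -30.1, -7.2]
force: [0.2, -1.1, -0.4]
width: -0.2
grip_force: 0.0
[-52.  -76.1  96.3] [ 0.1 -1.1 -0.5] [ 0.01  0.25 -0.03]
time: 19.88
ee_pos: [489.7, -259.7, 168.3]
eef_rot: [179.9, -30.1, -7.2]
force: [-0.1, -0.1, 0.5]
width: -0.1
grip_force: 0.0
[-51.9 -36.2  97.3] [ 0.2 -0.1  0.5] [ 0.01  0.26 -0.02]
```

```bash
python3 -m handwheel '0 -7 1 0 0 0 0;0 -7 2 0 0 0 0;0 -6 2 0 0 0 0;0 0 0 0 0 0 0'; python3 m.py
python3 -c "
from d import *
Rc,o=crad();o2=o+Rc.apply([0,1.7,2])
for n in ('scene','top'):
    c=arm.capture(n); np.savez(n+'6.npz',**c)
S=Cam(np.load('scene6.npz'));T=Cam(np.load('top6.npz'))
cv2.imwrite('pics/g6.png',np.hstack([crop(S.im,135,80,90,100,5)[:500],crop(T.im,385,150,70,100,5)]))
for a in (40,50,60,70):
    w=[o2+Rc.apply([-52+s*27,-50+88*np.cos(np.radians(a)),20+88*np.sin(np.radians(a))]) for s in (1,-1)]
    print(a,((S.proj(w)-[135,80])*5+2).round().tolist(),((T.proj(w)-[385,150])*5+[452,2]).round().tolist())"
```

```text
time: 20.38
ee_pos: [494.7, -240.3, 163.8]
eef_rot: [180.0, -30.1, -7.2]
force: [-0.6, -0.5, -0.1]
width: 0.1
grip_force: 0.0
[-52.1 -16.3  92.1] [-0.5 -0.6  0.2] [0.   0.27 0.01]
40 [[311.0, 289.0], [405.0, 305.0]] [[524.0, 272.0], [491.0, 395.0]]
50 [[305.0, 256.0], [399.0, 273.0]] [[557.0, 288.0], [523.0, 412.0]]
60 [[296.0, 226.0], [389.0, 245.0]] [[595.0, 303.0], [559.0, 427.0]]
70 [[283.0, 200.0], [377.0, 220.0]] [[635.0, 316.0], [598.0, 441.0]]
```

View pics/g6.png

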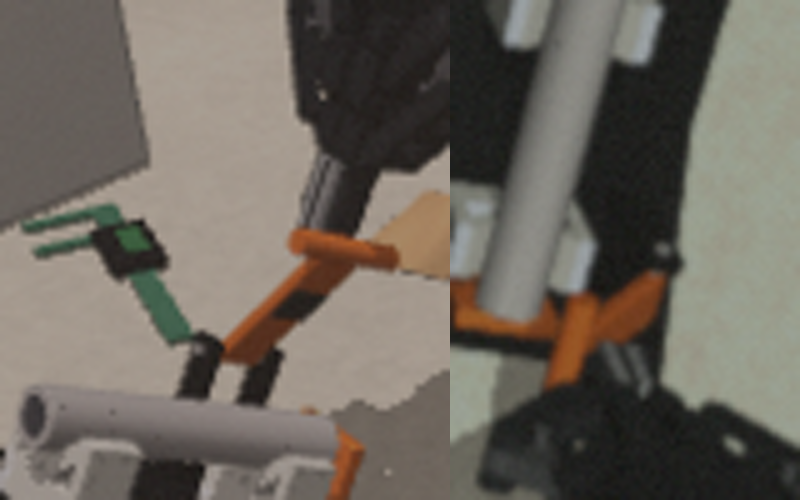

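Picture: strap bar at (298,240)–(392,256) in the scene half, i.e. about 56° over; roller still against the stop. Lift, go above the bar, press down along its arc.

```bash
python3 -m handwheel '0 0 -25 0 0 0 0;0 -12 0 0 0 0 0;0 -12 0 0 0 0 0;0 0 14 0 0 0 0;0 -5 7 0 0 0 0;0 -5 6 0 0 0 0;0 0 0 0 0 0 0'; python3 m.py
python3 -m handwheel '0 -7 9 0 0 0 0;0 -6 9 0 0 0 0;0 -4 10 0 0 0 0;0 -3 11 0 0 0 0;0 -1 8 0 0 0 0;0 -1 6 0 0 0 0;0 0 0 0 0 0 0'; python3 m.py
```

```text
time: 21.35
ee_pos: [500.3, -204.5, 161.5]
eef_rot: [-179.8, -30.0, -7.2]
force: [-3.4, 13.5, 13.8]
width: -0.3
grip_force: 9.0
[-52.4  19.8  89.7] [ 2.5 12.9 14.5] [ 2.19 -0.11 -0.02]
time: 22.22
ee_pos: [529.3, -188.2, 115.1]
eef_rot: [180.0, -30.0, -7.2]
force: [-0.6, 0.8, 0.0]
width: 0.1
grip_force: 0.0
[-52.4  39.8  36.1] [-0.6  0.7  0.4] [-0.03  0.23 -0.03]
```

```bash
cat > bar.py <<'E'
from d import *
Rc,o=crad();o2=o+Rc.apply([0,1.7,2])
for n in ('scene','top'):
    C=Cam(arm.capture(n)); im=C.im.astype(int); m=(im[...,0]>120)&(im[...,0]-im[...,2]>70)&(im[...,0]-im[...,1]>40)
    out=[]
    for a in range(-5,75,5):
        A=np.radians(a); P=[o2+Rc.apply([-52+s,-50+88*np.cos(A),20+88*np.sin(A)]) for s in np.linspace(-25,25,26) if abs(s)>13]
        uv=C.proj(P).round().astype(int); out.append((a,round(m[uv[:,1],uv[:,0]].mean(),2)))
    print(n,out)
E
python3 bar.py
```

```text
scene [(-5, np.float64(0.0)), (0, np.float64(0.0)), (5, np.float64(0.5)), (10, np.float64(0.5)), (15, np.float64(0.0)), (20, np.float64(0.0)), (25, np.float64(0.0)), (30, np.float64(0.0)), (35, np.float64(0.0)), (40, np.float64(0.0)), (45, np.float64(0.0)), (50, np.float64(0.0)), (55, np.float64(0.0)), (60, np.float64(0.0)), (65, np.float64(0.0)), (70, np.float64(0.0))]
top [(-5, np.float64(0.08)), (0, np.float64(0.42)), (5, np.float64(0.5)), (10, np.float64(0.5)), (15, np.float64(0.42)), (20, np.float64(0.17)), (25, np.float64(0.42)), (30, np.float64(0.5)), (35, np.float64(0.5)), (40, np.float64(0.5)), (45, np.float64(0.5)), (50, np.float64(0.33)), (55, np.float64(0.25)), (60, np.float64(0.17)), (65, np.float64(0.0)), (70, np.float64(0.0))]
```

Bar is at about 7° directly under the tip. Press it the rest of the way.

```bash
python3 -m handwheel '0 0 4 0 0 0 0;0 0 3 0 0 0 0;0 0 0 0 0 0 0;0 0 0 0 0 0 0'; python3 m.py
python3 -m handwheel '0 0 2 0 0 0 0;0 0 0 0 0 0 0;0 0 0 0 0 0 0'; python3 m.py
```

```text
time: 22.82
ee_pos: [532.5, -189.5, 110.3]
eef_rot: [179.9, -30.1, -7.2]
force: [0.0, -0.5, 0.2]
width: 0.3
grip_force: 0.0
[-51.9  38.9  30.3] [ 0.2 -0.5  0.1] [0.   0.27 0.01]
time: 23.2
ee_pos: [533.5, -189.5, 108.5]
eef_rot: [179.9, -30.1, -7.2]
force: [0.1, -0.4, -0.2]
width: 0.2
grip_force: 0.0
[-51.9  39.   28.3] [ 0.  -0.4 -0.2] [ 0.01  0.22 -0.05]
```

```bash
for i in 1 2 ; do :; done; python3 -m handwheel '0 0 1 0 0 0 0;0 0 0 0 0 0 0;0 0 0 0 0 0 0'; python3 m.py
python3 -m handwheel '0 0 1 0 0 0 0;0 0 0 0 0 0 0;0 0 0 0 0 0 0'; python3 m.py; python3 bar.py
```

```text
time: 23.58
ee_pos: [534.0, -189.6, 107.7]
eef_rot: [179.9, -30.1, -7.2]
force: [1.0, 0.6, -0.4]
width: -0.2
grip_force: 0.0
[-51.9  39.   27.3] [ 0.6  0.8 -0.8] [0.02 0.27 0.01]
time: 23.95
ee_pos: [534.5, -189.6, 106.8]
eef_rot: [179.9, -30.1, -7.2]
force: [-0.7, 1.3, 0.8]
width: 0.0
grip_force: 0.3
[-51.9  39.   26.3] [-0.3  1.2  1.1] [ 0.07  0.25 -0.01]
scene [(-5, np.float64(0.17)), (0, np.float64(0.5)), (5, np.float64(0.42)), (10, np.float64(0.08)), (15, np.float64(0.0)), (20, np.float64(0.0)), (25, np.float64(0.0)), (30, np.float64(0.0)), (35, np.float64(0.0)), (40, np.float64(0.0)), (45, np.float64(0.0)), (50, np.float64(0.0)), (55, np.float64(0.0)), (60, np.float64(0.0)), (65, np.float64(0.0)), (70, np.float64(0.0))]
top [(-5, np.float64(0.42)), (0, np.float64(0.5)), (5, np.float64(0.5)), (10, np.float64(0.42)), (15, np.float64(0.08)), (20, np.float64(0.25)), (25, np.float64(0.33)), (30, np.float64(0.5)), (35, np.float64(0.5)), (40, np.float64(0.42)), (45, np.float64(0.33)), (50, np.float64(0.25)), (55, np.float64(0.17)), (60, np.float64(0.08)), (65, np.float64(0.0)), (70, np.float64(0.0))]
```

```bash
python3 -m handwheel '0 0 1 0 0 0 0;0 0 0 0 0 0 0;0 0 0 0 0 0 0'; python3 m.py
python3 -m handwheel '0 0 1 0 0 0 0;0 0 0 0 0 0 0;0 0 0 0 0 0 0'; python3 m.py
```

```text
time: 24.42
ee_pos: [534.9, -189.6, 106.4]
eef_rot: [179.9, -30.1, -7.2]
force: [-4.8, 1.5, 6.7]
width: -0.1
grip_force: 4.4
[-51.8  39.   25.7] [-0.9  0.9  8.3] [0.15 0.45 0.02]
time: 24.8
ee_pos: [535.1, -189.6, 106.0]
eef_rot: [179.9, -30.2, -7.2]
force: [-11.0, 2.0, 13.0]
width: 0.3
grip_force: 8.9
[-51.8  39.1  25.3] [-3.2  0.6 16.9] [ 0.11  0.76 -0.01]
```

Firm resistance exactly at the closed height. Back off and take the last look.

```bash
python3 -m handwheel '0 0 -3 0 0 0 0;0 0 -15 0 0 0 0;0 0 -35 0 0 0 0;0 0 -40 0 0 0 0;0 0 -40 0 0 0 0;0 0 -40 0 0 0 0;0 0 0 0 0 0 0;0 0 0 0 0 0 0'; python3 bar.py | cut -c1-150
python3 -c "
from d import *
S=Cam(arm.capture('scene'));T=Cam(arm.capture('top'))
cv2.imwrite('pics/g7.png',np.hstack([crop(S.im,110,100,100,120,4),crop(T.im,360,120,100,120,4)]))
print(((S.proj([cw(v) for v in [(75,0,0),(-75,0,0)]])-[110,100])*4+1.5).round().tolist())"
```

```text
time: 25.8
ee_pos: [449.2, -178.5, 254.4]
eef_rot: [179.9, -30.1, -7.2]
force: [0.2, -1.1, -0.2]
width: -0.2
grip_force: 0.0
scene [(-5, np.float64(0.17)), (0, np.float64(1.0)), (5, np.float64(0.5)), (10, np.float64(0.08)), (15, np.float64(0.0)), (20, np.float64(0.0)), (25, 
top [(-5, np.float64(0.92)), (0, np.float64(1.0)), (5, np.float64(0.92)), (10, np.float64(0.58)), (15, np.float64(0.25)), (20, np.float64(0.42)), (25,
[[127.0, 250.0], [356.0, 271.0]]
```

View pics/g7.png

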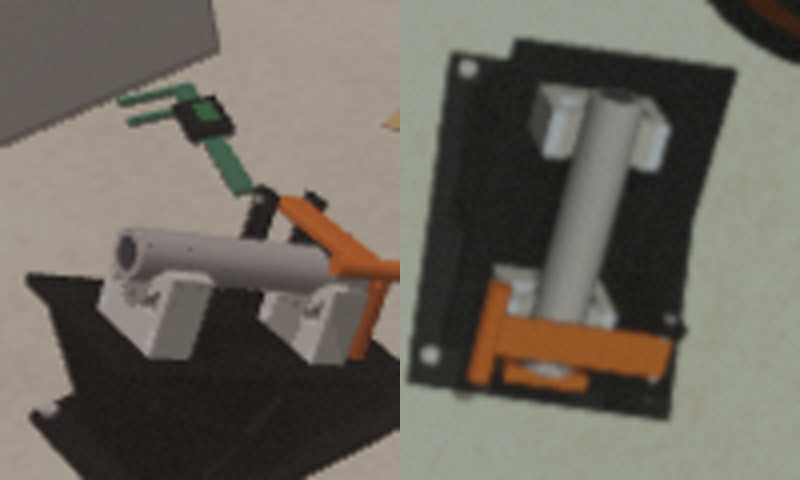

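The roller lies in both notches with its high end at (127,252), as predicted for contact with the stop. The strap is closed over it, and the arm is clear.

```bash
python3 -c "
from station import arm
print(arm.finish_job())"
```

```text
the job is handed in; nothing more can be done
None
```

The job is handed in: the aluminium roller lies in both notches against the end stop, the strap is closed on it, the blue roller was not touched, and it took about 26 s of the 48 s allowed.

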